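# Find the switch that still snaps and fit its guard collar

## Task

Only one of the four push switches on the test panel is still good: pressed slowly it gives way with a snap and stays in, while the worn ones stay soft and come back up. Find it by pressing the caps slowly and straight down, never with more than 10 N and without punching them, and leave it snapped in; only then fit the loose guard collar around that switch, standing flat on the panel. Leave everything else on the bench where it is.

Things in the scene. Friction and masses are not known exactly. Their poses are not given: they have to be found in the camera images.
- panel: grey test panel, a flat box 130 x 320 x 40 mm (x, y, z) fixed to the bench. Origin at the centre of its underside, z up. Four identical-looking push switches stand in a row along its y axis, 66 mm apart: round steel bezel 28 mm in diameter, 6 mm high on the panel's top face, and in it a black cylindrical cap 20 mm in diameter, its flat top 24 mm above the bezel when up (70 mm above the bench)
- key_1 (a joint): push-in of the cap of the first (at +y of the panel) switch, m: 0 = up, grows downward; noisy and never negative, so it reads about 0.001 at 0. All four switches first have slack, 0.8 to 7.4 mm, different in each and each time and not visible, in which the cap only rubs with 0.5 N and stays where left; then comes the spring
- seat_1 (a point): centre of the first (at +y of the panel) switch on the panel's top face (fixed, the bezel's foot), panel y = 99 mm; the cap's top is 30 mm above it when up
- key_2 (a joint): push-in of the cap of the second switch, m: 0 = up, grows downward; noisy and never negative, so it reads about 0.001 at 0. A worn switch (three of the four): after the slack the force only climbs, 1 N to 4 N over 5.5 mm, then a hard stop (4 to 5 N per mm). Let go, it comes back to the end of its slack and reads at most 0.0055
- seat_2 (a point): centre of the second switch on the panel's top face (fixed, the bezel's foot), panel y = 33 mm; the cap's top is 30 mm above it when up
- key_3 (a joint): push-in of the cap of the third switch, m: 0 = up, grows downward; noisy and never negative, so it reads about 0.001 at 0. The good switch (any one of the four): after the slack the force climbs from 1 N to about 4.5 N within 2.5 mm, then breaks over and falls to almost nothing (the rub) by 7.7 mm; from there it stays in by itself
- seat_3 (a point): centre of the third switch on the panel's top face (fixed, the bezel's foot), panel y = -33 mm; the cap's top is 30 mm above it when up
- key_4 (a joint): push-in of the cap of the fourth (at -y of the panel) switch, m: 0 = up, grows downward; noisy and never negative, so it reads about 0.001 at 0. In the good switch a hard stop like that of the worn ones comes 8.3 mm after the slack. Snapped in and let go, it reads at least 0.008
- seat_4 (a point): centre of the fourth (at -y of the panel) switch on the panel's top face (fixed, the bezel's foot), panel y = -99 mm; the cap's top is 30 mm above it when up
- collar: loose guard collar: plain aluminium ring, outer diameter 48 mm, inner diameter 36 mm, 28 mm high, 60 g, lying flat on the bench. Origin at the centre of its underside, z along its axis. It goes around a switch's bezel (4 mm of room all round) and stands on the panel's top face
- board: green circuit board 100 x 140 x 4 mm lying flat; bystander. Origin at the centre of its underside
- tub: white plastic jar, 48 mm diameter, 45 mm high; bystander. Origin at the centre of its underside
- capacitor: dark blue can capacitor standing, 25 mm diameter, 45 mm high; bystander. Origin at the centre of its underside
- heatsink: finned aluminium heat sink 45 x 40 x 28 mm; bystander. Origin at the centre of its underside
- driver: screwdriver 170 mm long lying flat; bystander. Origin near its middle, x towards the tip
- ferrite: dark ring core, 32 mm outer diameter, 10 mm high (not the collar); bystander. Origin at the centre of its underside
Mind the look-alikes: they are no part of the job. What is shaped like the collar but blue or red is not meant.

How it is judged:
By the outcome, as a careful person would: the job done as asked, in the order asked, and still so for the second after the job is handed in, with the robot touching nothing.
It also fails if it takes over 72 s, if anything falls off the work surface, if the arm or the gripper's body presses on something with over 40 N, if the wrist force passes 120 N, or if a joint passes its speed limit or range.

## Robot

A 6-joint arm with a two-finger parallel gripper is mounted at the origin on the work surface. World frame = base frame: x ahead of the robot, y to its left, z up, the work surface at z = 0. Lengths are in m, angles in rad, forces in N, time in s.
With the tool pointing down it reaches from about 0.425 to 0.95 m from the base axis. Payload 3.5 kg.
Tool frame: the origin (TCP) lies midway between the tips of the shut fingers; the grasp point (between the pads) lies 19 mm behind it (ctrl.pinch_z is the distance from the TCP to the grasp point, in m); z points along the fingers, y is the line along which they close (so a half turn about z gives the same grasp; the last joint's range is limited). The gripper opens to 85 mm and grips with 20 to 120 N. Pads are 22 mm wide; open, the fingers measure 114 mm over their backs; the gripper's body (76 mm by 85 mm) begins 54 mm behind the grasp point. The pads swing forward as they close: fully open they stand 13 mm farther back than shut.
Start: joints at [1.182, 0.286, 1.577, -0, 1.279, -0.15], TCP at [0.16, 0.656, 0.207] pointing down, gripper open.
Joint ranges: [-2.77, 2.77], [-0.9, 2.22], [0.21, 2.48], [-1.53, 4.67], [0.24, 2.81], [-2.84, 2.84]. Speed limits (rad/s): [2.79, 2.79, 3.14, 3.14, 3.14, 3.14].

## Interface

Orientations are given as a unit quaternion [x, y, z, w].
In Python, from plant import get_state, viewer, sign_off, ctrl gives the robot as it stands. The module is installed in compiled form; this text tells all that it offers.
- The arm moves only by the shell command python3 -m handwheel 'ROWS' [FORCE]. ROWS is JSON, a list that holds one entry, the list of rows, each a list of 5 numbers: the finger opening in m, from 0 to 0.0854, then the shift along the tool's x, y, z in m, then the turn about the tool's z in degrees. In form: [[[claw, x, y, z, spin], ...]]. A call has 1 to 12 rows; each row shifts and turns the commanded pose from where the row before left it, along the tool's axes as they then stand; what a row does not reach is not made up. A row lasts 1/12 s, in which the tool goes at most 41.7 mm and 7.16 degrees, less where a joint would pass 70% of its speed; a pose out of reach is approached as far as the arm can. A call is refused whole if a number of a shift passes 0.0417 or a number of a turn 7.16, either way. A call with a gripper value outside its range is refused whole. The fingers move at their own pace and stop on an object; FORCE is the grip in N (left out, the last holds). Time passes only in rows, so rows that do not move let the fingers close. It gives the time, the measured TCP pose, the force, the opening and the grip force at its end, in the units of the state.
- get_state(): the state, without advancing time (a new reading comes with each control period).
- viewer.read_camera(name): name is "scene" or "top" or "wrist"; returns the picture (480x640x3 uint8, blue, green, red); there is no depth.
- viewer.camera_params(name): a dict with "fov_y" (degrees; the focal length in pixels is half the picture's height over the tangent of half this angle, whatever the lens; pixels are square), "cx", "cy" (the principal point, pixels), "xyz" and "attitude" of the camera in the world; the wrist camera has in their place "hand_eye" (4x4, takes a point from camera to tool coordinates, whose origin is the TCP and whose axes are the flange's). Camera axes: x right, y up, looking along -z (the intrinsics and any distortion apply to the point x, -y, -z); pixel columns grow to the right and rows downward; lengths in m; the calibration is good to about 2 mm. A picture is of the moment at which its call begins: read the wrist's pose just before it. camera_params takes no time and is no camera call.
- sign_off(): hands the job in; it is judged then, once.
Trained networks look in the newest picture that a camera, given by its name, has taken for a name from the list of things; names that differ only in an ending like _2 or _b are one class to them, and where a whole thing is asked for, a point or a joint stands for the part that bears it (a point fixed in the world has none). Each returns a list of dicts, best first, with "confidence" (0 to 1); they miss things now and then, are a little off and sometimes report something else, mostly with a low value. They report only what shows in the picture. A call takes as long as a camera call. They do not tell look-alikes from the thing itself.
- viewer.look_for(camera, name): "extent" ([left, top, width, height] as shares, 0 to 1, of the picture: columns of its width, rows of its height, round what is visible of it).
- viewer.outline_of(camera, name): "mask" (480x640 bool, what is visible of it) and "extent" ([left, top, width, height] as shares, 0 to 1, of the picture: columns of its width, rows of its height, round what is visible of it).
- viewer.pinpoint(camera, name): "xy" ([column, row] as shares, 0 to 1, of the picture: columns of its width, rows of its height: a listed point, or the origin of a listed thing).
The state is a dict: "time": time; "qpos": joint angles; "dq": joint speeds; "joint_efforts": joint torques, N m; "eef_pos": TCP position; "tcp_rot": TCP orientation; "contact_force": force on the tool from outside, world axes, zero at the start; "wrist_torque": the same for the moment, N m; "opening": opening from 0.0 (shut) to 1.0 (fully open); "finger_force": force on a finger pad.
Only numpy, scipy, OpenCV 4.12 (cv2) and the standard library are available. Lean on these libraries where they do the work, as an engineer would, in place of code of your own. Each camera call takes 0.05 s, during which the arm holds its last target. There are 200 camera calls.

## Working session

There is one attempt and no reset: what is moved stays moved. The work goes in short steps, Python scripts to look and compute and a shell command to move; the robot and the scene stay as the last step left them, time stands still between calls to the robot, and variables do not carry over. Pictures are saved under pics/ and viewed, at most 10 in all, crops included, and the job is handed in when it is done.

```bash
mkdir -p pics; cat > h.py <<'E'
import numpy as np,cv2
from plant import get_state,viewer,ctrl
from scipy.spatial.transform import Rotation as R
def params(n): return viewer.camera_params(n)
def ray(n,px,st=None):
    p=params(n); f=240/np.tan(np.radians(p['fov_y'])/2)
    d=np.array([(px[0]-p['cx'])/f,-(px[1]-p['cy'])/f,-1.])
    if 'hand_eye' in p:
        st=st or get_state(); T=np.array(p['hand_eye']);Rt=R.from_quat(st['tcp_rot']).as_matrix()
        return Rt@T[:3,3]+np.array(st['eef_pos']), Rt@T[:3,:3]@d
    a=np.array(p['attitude']); M=R.from_quat(a).as_matrix() if a.size==4 else a.reshape(3,3)
    return np.array(p['xyz']),M@d
def onz(n,px,z,st=None):
    o,d=ray(n,px,st); return o+d*(z-o[2])/d[2]
E
python3 - <<'E'
from h import *
for n in('scene','top','wrist'):
    p=params(n);print(n,p)
    im=viewer.read_camera(n);cv2.imwrite(f'pics/{n}0.png',im)
print(get_state())
W,H=640,480
for n in ('top','scene'):
  for k,z in [('panel',0),('seat_1',.04),('seat_2',.04),('seat_3',.04),('seat_4',.04),('collar',0),('board',0),('tub',0),('ferrite',0)]:
    for r in viewer.pinpoint(n,k)[:4]:
        px=np.array(r['xy'])*[W,H]; print(n,k,round(r['confidence'],2),px.round(),onz(n,px,z).round(4))
E
```

```text
scene {'fov_y': 52.860075247748284, 'cx': 314.1211685922778, 'cy': 233.23107780476056, 'xyz': array([1.16832151, 0.6599118 , 0.81892961]), 'attitude': array([0.16674067, 0.40349584, 0.84010527, 0.32188785])}
top {'fov_y': 44.45653112539536, 'cx': 315.39338774539607, 'cy': 235.7124838841451, 'xyz': array([ 0.40984585, -0.0533393 ,  1.30563315]), 'attitude': array([ 0.02825923, -0.0328025 , -0.70434304,  0.70853814])}
wrist {'fov_y': 70.3866692139663, 'cx': 322.7248529520806, 'cy': 244.53908540557313, 'hand_eye': array([[ 5.72906062e-04,  9.48420327e-01,  3.17015071e-01,
         8.24015796e-02],
       [ 9.99999817e-01, -6.05601786e-04,  4.60257839e-06,
         6.33228557e-04],
       [ 1.96350072e-04,  3.17015010e-01, -9.48420500e-01,
        -1.66702881e-01],
       [ 0.00000000e+00,  0.00000000e+00,  0.00000000e+00,
         1.00000000e+00]])}
{'time': 0.15, 'qpos': array([ 1.18199318e+00,  2.87007117e-01,  1.57783798e+00, -2.20532884e-05,
        1.27859382e+00, -1.49969589e-01]), 'dq': array([-0.00146403, -0.00165618, -0.00527986, -0.00189866,  0.00043557,
        0.00093149]), 
[... 2462 characters left out ...]

scene seat_3 0.73 [320. 250.] [0.5221 0.0011 0.04  ]
scene seat_4 0.88 [292. 222.] [ 0.5015 -0.1341  0.04  ]
scene seat_4 0.83 [303. 240.] [ 0.5286 -0.056   0.04  ]
scene seat_4 0.76 [337. 267.] [0.5354 0.0753 0.04  ]
scene seat_4 0.73 [320. 250.] [0.5221 0.0011 0.04  ]
scene collar 0.79 [446. 368.] [0.5503 0.4072 0.    ]
scene collar 0.67 [410. 340.] [0.5484 0.314  0.    ]
scene collar 0.6 [375. 309.] [0.5395 0.2039 0.    ]
scene collar 0.6 [464. 332.] [0.4423 0.3793 0.    ]
scene board 0.63 [227. 184.] [ 0.4924 -0.456   0.    ]
scene tub 0.97 [383. 371.] [0.6532 0.3276 0.    ]
scene ferrite 0.75 [229. 185.] [ 0.49   -0.4481  0.    ]
scene ferrite 0.52 [459. 301.] [ 0.3713  0.3169 -0.    ]
```

View pics/top0.png

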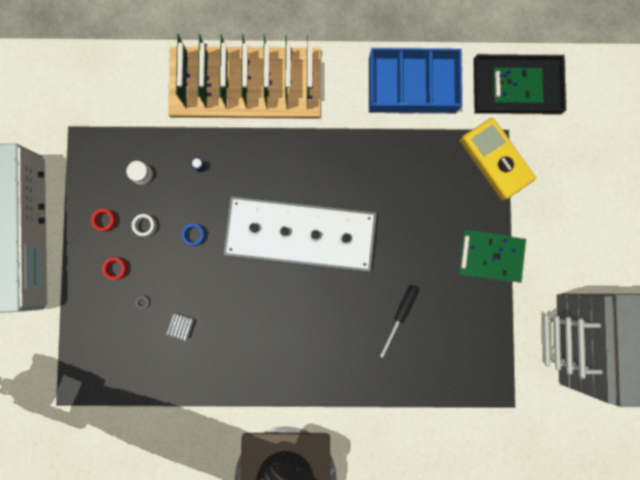

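View pics/scene0.png

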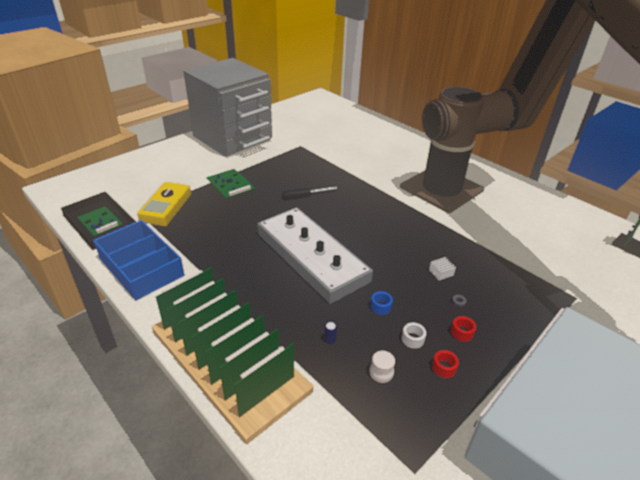

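Pieces that could pass for the collar are the red rings at (103,219) and (115,268), the blue ring at (193,234), the ferrite at (142,302) and the white jar at (138,172). The plain metal ring at (143,225), around (0.545, 0.316), matches the description. I'll move to where the wrist camera can check it close up.

```bash
python3 -m handwheel '[[[0.065,-0.0364,-0.019,-0.003,0],[0.065,-0.0364,-0.019,-0.003,0],[0.065,-0.0364,-0.019,-0.003,0],[0.065,-0.0364,-0.019,-0.003,0],[0.065,-0.0364,-0.019,-0.003,0],[0.065,-0.0364,-0.019,-0.003,0],[0.065,-0.0364,-0.019,-0.003,0],[0.065,-0.0364,-0.019,-0.003,0],[0.065,-0.0364,-0.019,-0.003,0],[0.065,-0.0364,-0.019,-0.003,0],[0.065,-0.0364,-0.019,-0.003,0],[0.065,-0.0364,-0.019,-0.003,-7]]]' && python3 -m handwheel '[[[0.065,0,0,0,0],[0.065,0,0,0,0],[0.065,0,0,0,0]]]'
python3 - <<'E'
from h import *
st=get_state(); im=viewer.read_camera('wrist');cv2.imwrite('pics/w1.png',im)
for k in('collar',):
  for r in viewer.outline_of('wrist',k)[:5]:
    m=r['mask']; (u,v),rad=cv2.minEnclosingCircle(np.argwhere(m)[:,::-1].astype(np.float32))
    c=im[m].mean(0).round(); print(k,round(r['confidence'],2),(u,v),rad,c,onz('wrist',(u,v),.014,st).round(4))
for r in viewer.pinpoint('wrist','collar')[:5]:
    px=np.array(r['xy'])*[640,480];print(round(r['confidence'],2),px.round(1),onz('wrist',px,0,st).round(4))
print(st['eef_pos'],R.from_quat(st['tcp_rot']).as_matrix().round(4),ctrl.pinch_z,st['contact_force'])
E
```

```text
time: 2.05
eef_pos: [0.5314, 0.3295, 0.2435]
tcp_rot: [0.057, 0.998, 0.0, 0.0]
contact_force: [0.3, 0.9, -0.4]
opening: 0.762
finger_force: 0.0
time: 2.3
eef_pos: [0.5298, 0.331, 0.2428]
tcp_rot: [0.059, 0.998, 0.0, -0.0]
contact_force: [-0.3, 1.2, -0.9]
opening: 0.763
finger_force: 0.0
collar 0.92 (354.75, 124.91666412353516) 23.753755569458008 [ 33.  36. 191.] [0.446  0.3771 0.014 ]
collar 0.72 (217.5731658935547, 210.5438995361328) 22.71616554260254 [111.  47.  21.] [0.5224 0.2071 0.014 ]
collar 0.67 (311.9285583496094, 216.35714721679688) 21.74185562133789 [167. 170. 175.] [0.5426 0.3173 0.014 ]
collar 0.56 (386.9610900878906, 216.62353515625) 21.876554489135742 [ 26.  28. 163.] [0.5534 0.4062 0.014 ]
0.97 [351.6 128. ] [0.4488 0.3745 0.    ]
0.95 [309.5 213.8] [0.5423 0.3139 0.    ]
0.84 [380.5 215.4] [0.5546 0.4006 0.    ]
0.76 [221.4 209.6] [0.5244 0.2073 0.    ]
[0.52981985 0.33104661 0.24281847] [[-9.93e-01  1.18e-01 -8.00e-04]
 [ 1.18e-01  9.93e-01  3.00e-04]
 [ 8.00e-04  2.00e-04 -1.00e+00]] 0.0187 [-0.2597477   1.16414634 -0.87030682]
```

View pics/w1.png

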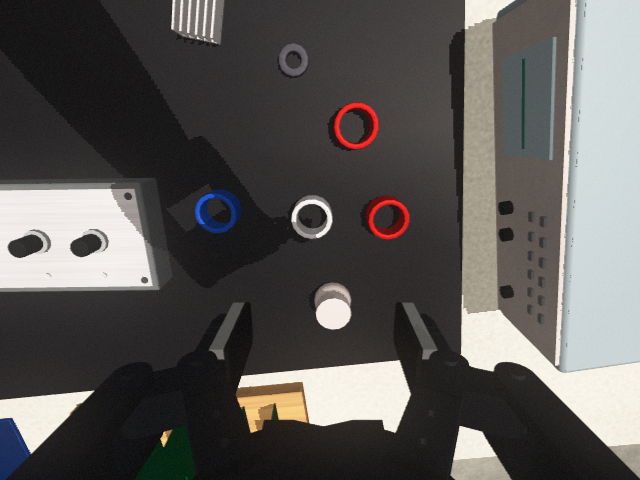

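The plain aluminium ring is at wrist pixel (312,217), with the blue ring at (217,211) and the red ones at (355,125) and (387,217). So the collar is at about (0.543, 0.316). Now I'll look at the panel with the fingers shut.

```bash
python3 -m handwheel '[[[0,-0.004,-0.0357,0,0],[0,-0.004,-0.0357,0,0],[0,-0.004,-0.0357,0,0],[0,-0.004,-0.0357,0,0],[0,-0.004,-0.0357,0,0],[0,-0.004,-0.0357,0,0],[0,-0.004,-0.0357,0,0],[0,-0.004,-0.0357,0,0],[0,-0.004,-0.0357,0,0],[0,-0.004,-0.0357,0,0],[0,0,0,0,0],[0,0,0,0,0]]]' 
python3 - <<'E'
from h import *
st=get_state(); im=viewer.read_camera('wrist');cv2.imwrite('pics/w2.png',im)
for k,z in(('seat_1',.04),):
  for r in viewer.pinpoint('wrist',k)[:6]:
    px=np.array(r['xy'])*[640,480];print(k,round(r['confidence'],2),px.round(1),onz('wrist',px,z,st).round(4))
for r in viewer.outline_of('wrist','panel')[:1]:
    m=r['mask'].astype(np.uint8);print(r['extent'])
    c=max(cv2.findContours(m,0,2)[0],key=cv2.contourArea);b=cv2.minAreaRect(c);print(b)
print(st['eef_pos'],R.from_quat(st['tcp_rot']).as_matrix().round(4),st['contact_force'],st['opening'])
E
```

```text
time: 3.45
eef_pos: [0.528, -0.0285, 0.2431]
tcp_rot: [0.059, 0.998, 0.0, 0.0]
contact_force: [-0.6, 1.2, 0.0]
opening: -0.003
finger_force: 0.0
seat_1 0.97 [351.2 202.2] [0.524  0.0043 0.04  ]
seat_1 0.84 [409.8 206.5] [0.5364 0.0681 0.04  ]
seat_1 0.71 [290.7 204.6] [ 0.5188 -0.0622  0.04  ]
seat_1 0.63 [234.2 205.4] [ 0.5123 -0.1242  0.04  ]
[0.2647, 0.2956, 0.4781, 0.2512]
((322.6422424316406, 200.9462127685547), (117.14596557617188, 300.1694641113281), 89.25594329833984)
[ 0.52799753 -0.02851634  0.24307133] [[-9.930e-01  1.184e-01  1.000e-04]
 [ 1.184e-01  9.930e-01  4.000e-04]
 [-0.000e+00  4.000e-04 -1.000e+00]] [-0.6290409   1.1856256   0.04631581] -0.002588578325143049
```

View pics/w2.png

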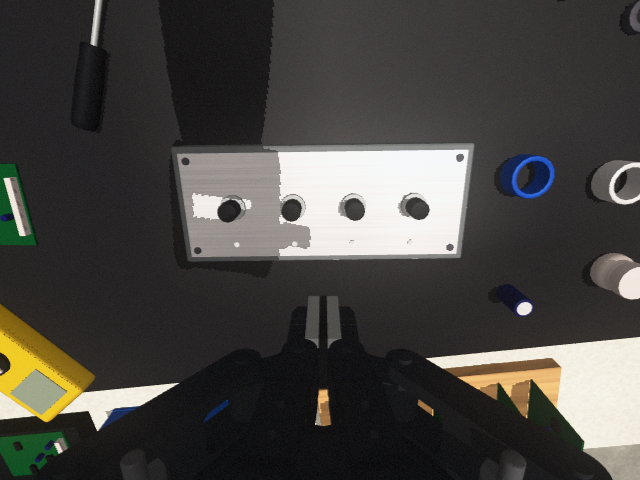

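The panel shows four caps, with tops near pixels (228,212), (291,210), (355,209) and (419,208). I'll fit the panel pose to the dark cap silhouettes.

```bash
cat > fit.py <<'E'
from h import *
from scipy.optimize import minimize
def project(P,st):
    p=params('wrist');f=240/np.tan(np.radians(p['fov_y'])/2);T=np.eye(4);T[:3,:3]=R.from_quat(st['tcp_rot']).as_matrix();T[:3,3]=st['eef_pos']
    C=np.linalg.inv(T@np.array(p['hand_eye']));q=P@C[:3,:3].T+C[:3,3]
    return np.c_[p['cx']+f*q[:,0]/-q[:,2],p['cy']-f*q[:,1]/-q[:,2]]
a=np.linspace(0,2*np.pi,40);ring=np.c_[np.cos(a),np.sin(a)]*.01
def seats(x):
    ys=np.array([.099,.033,-.033,-.099]);return np.c_[x[0]-np.sin(x[2])*ys,x[1]+np.cos(x[2])*ys]
def render(x,st):
    m=np.zeros((480,640),np.uint8)
    for s in seats(x):
        P=np.vstack([np.c_[ring+s,np.full(40,z)] for z in(.046,.07)])
        cv2.fillPoly(m,[cv2.convexHull((project(P,st)*16).astype(np.int32))],1,shift=4)
    return m
E
cat > f2.py <<'E'
from fit import *
st=get_state(); im=cv2.imread('pics/w2.png')
dark=(im.max(2)<60).astype(np.uint8); roi=np.zeros_like(dark); roi[185:230,200:445]=1; dark*=roi
n,l,s,c=cv2.connectedComponentsWithStats(dark);print(s[1:][s[1:,4]>50],c[1:][s[1:,4]>50])
def cost(x):
    m=render(x,st)
    A=cv2.GaussianBlur(m.astype(float),(0,0),3);return ((A-B)**2).sum()
B=cv2.GaussianBlur(dark.astype(float),(0,0),3)
x0=np.array([.523,-.0285,-.108])
r=minimize(cost,x0,method='Nelder-Mead',options=dict(initial_simplex=[x0,x0+[.006,0,0],x0+[0,.006,0],x0+[0,0,.04]]))
m=render(r.x,st);print(r.x,r.fun,(m&dark).sum()/(m|dark).sum());print(seats(r.x).round(4))
Rt=R.from_quat(st['tcp_rot']).as_matrix()
for q in seats(r.x): print('tool shift',(Rt.T@(np.r_[q,.08]-st['eef_pos'])).round(4))
E
python3 f2.py
```

```text
[[282 199  19  22 296]
 [346 199  14  12  56]
 [407 198  14  18  91]
 [218 200  23  22 370]] [[291.11486486 209.98648649]
 [351.05357143 202.46428571]
 [411.67032967 203.98901099]
 [228.75405405 210.6       ]]
[ 0.52292715 -0.02545756 -0.08651061] 460.18143379514004 0.46930579460699945
[[ 0.5315  0.0732]
 [ 0.5258  0.0074]
 [ 0.5201 -0.0583]
 [ 0.5144 -0.1241]]
tool shift [0.0081 0.0993 0.1631]
tool shift [0.0062 0.0334 0.163 ]
tool shift [ 0.0043 -0.0326  0.163 ]
tool shift [ 0.0025 -0.0986  0.163 ]
```

```bash
for t in 85 100; do sed "s/<60/<$t/" f2.py > f3.py; python3 f3.py; done; python3 - <<'E'
import cv2
im=cv2.imread('pics/w2.png')[180:230,190:450]
cv2.imwrite('pics/c2.png',cv2.resize(im,None,fx=3,fy=3,interpolation=0))
E
```

```text
[[218 199  23  24 388]
 [281 199  21  22 339]
 [345 198  20  22 334]
 [405 198  24  22 374]] [[228.79639175 210.63659794]
 [291.16224189 209.7640118 ]
 [354.01497006 208.98502994]
 [416.88502674 208.10962567]]
[ 0.52375619 -0.02546247 -0.0961519 ] 34.8167871558636 0.8275663206459054
[[ 0.5333  0.0731]
 [ 0.5269  0.0074]
 [ 0.5206 -0.0583]
 [ 0.5143 -0.124 ]]
tool shift [0.0063 0.0995 0.1631]
tool shift [0.0051 0.0335 0.163 ]
tool shift [ 0.0038 -0.0325  0.163 ]
tool shift [ 0.0026 -0.0985  0.163 ]
[[405 197  24  23 390]
 [218 199  23  24 396]
 [281 199  21  22 343]
 [344 198  21  23 349]] [[416.71025641 208.05641026]
 [228.85606061 210.5959596 ]
 [291.09329446 209.6909621 ]
 [353.89684814 209.02005731]]
[ 0.52403592 -0.02547032 -0.10285721] 26.184279431528992 0.8458452722063037
[[ 0.5342  0.073 ]
 [ 0.5274  0.0074]
 [ 0.5206 -0.0583]
 [ 0.5139 -0.1239]]
tool shift [0.0053 0.0995 0.1631]
tool shift [0.0046 0.0335 0.163 ]
tool shift [ 0.0038 -0.0325  0.163 ]
tool shift [ 0.003  -0.0985  0.163 ]
```

View pics/c2.png

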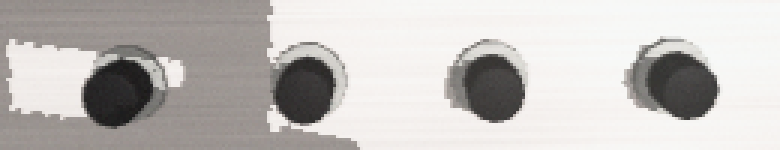

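The crop shows all four caps whole, and the fit is consistent: panel centre (0.524, -0.0255), yaw -0.10. I'll start with switch 2.

```bash
python3 -m handwheel '[[[0,0.005,0.0335,0.02,0],[0,0,0,0.035,0],[0,0,0,0.035,0],[0,0,0,0.035,0],[0,0,0,0.025,0],[0,0,0,0.01,0],[0,0,0,0,0],[0,0,0,0,0]]]' 
python3 -m handwheel '[[[0,0,0,0.002,0],[0,0,0,0.002,0],[0,0,0,0.001,0]]]' | egrep 'eef|contact'
for i in 1; do python3 -m handwheel '[[[0,0,0,0.001,0]]]'; python3 -m handwheel '[[[0,0,0,0.001,0]]]'; python3 -m handwheel '[[[0,0,0,0.001,0]]]';python3 -m handwheel '[[[0,0,0,0.001,0]]]';python3 -m handwheel '[[[0,0,0,0.001,0]]]'; done | egrep 'eef|contact'
```

```text
time: 4.27
eef_pos: [0.5277, 0.0065, 0.0837]
tcp_rot: [0.058, 0.998, -0.0, 0.0]
contact_force: [-0.1, -0.2, 0.2]
opening: -0.001
finger_force: 0.0
eef_pos: [0.5284, 0.0055, 0.0797]
contact_force: [0.2, -0.9, 0.4]
eef_pos: [0.528, 0.0055, 0.0781]
contact_force: [-1.0, 0.5, 0.3]
eef_pos: [0.5276, 0.0055, 0.0766]
contact_force: [-0.0, 0.5, 0.7]
eef_pos: [0.5274, 0.0055, 0.0753]
contact_force: [0.9, 0.1, -0.3]
eef_pos: [0.5272, 0.0055, 0.0741]
contact_force: [-0.2, 0.1, -0.2]
eef_pos: [0.5271, 0.0056, 0.0729]
contact_force: [-0.0, -0.5, -0.0]
```

```bash
cat > /dev/null; (python3 -m handwheel '[[[0,0,0.001,0.001,0],[0,0,0,0.001,0]]]'; python3 -m handwheel '[[[0,0,0,0.001,0]]]'; python3 -m handwheel '[[[0,0,0,0.001,0]]]';python3 -m handwheel '[[[0,0,0,0.001,0]]]';python3 -m handwheel '[[[0,0,0,0.001,0]]]';python3 -m handwheel '[[[0,0,0,0.001,0]]]') | egrep 'eef|contact'
```

```text
eef_pos: [0.5272, 0.0067, 0.0709]
contact_force: [-0.1, -0.6, 1.3]
eef_pos: [0.5273, 0.0067, 0.0699]
contact_force: [0.0, -0.2, -0.1]
eef_pos: [0.5273, 0.0067, 0.0689]
contact_force: [1.0, -0.7, -0.4]
eef_pos: [0.5273, 0.0066, 0.0679]
contact_force: [0.9, 0.3, -0.7]
eef_pos: [0.5273, 0.0066, 0.0669]
contact_force: [0.2, -0.8, 0.9]
eef_pos: [0.5273, 0.0066, 0.0659]
contact_force: [0.9, -0.0, -0.8]
```

```bash
(python3 -m handwheel '[[[0,0,0,0.001,0]]]'; python3 -m handwheel '[[[0,0,0,0.001,0]]]'; python3 -m handwheel '[[[0,0,0,0.001,0]]]';python3 -m handwheel '[[[0,0,0,0.001,0]]]') | egrep 'eef|contact'
```

```text
eef_pos: [0.5273, 0.0066, 0.0649]
contact_force: [-0.4, -0.0, -0.4]
eef_pos: [0.5273, 0.0066, 0.064]
contact_force: [0.5, -0.1, -0.4]
eef_pos: [0.5273, 0.0066, 0.0629]
contact_force: [-0.3, -0.1, 0.0]
eef_pos: [0.5273, 0.0066, 0.0619]
contact_force: [0.5, 0.1, -0.8]
```

```bash
(python3 -m handwheel '[[[0,0,0,0.001,0]]]'; python3 -m handwheel '[[[0,0,0,0.001,0]]]'; python3 -m handwheel '[[[0,0,0,0.001,0]]]') | egrep 'eef|contact'
```

```text
eef_pos: [0.5273, 0.0066, 0.0609]
contact_force: [-0.1, -0.3, 0.2]
eef_pos: [0.5273, 0.0066, 0.0599]
contact_force: [-0.4, -0.7, -0.3]
eef_pos: [0.5273, 0.0066, 0.0589]
contact_force: [-0.3, -0.1, -0.2]
```

```bash
python3 - <<'E'
from h import *
a=viewer.read_camera('wrist');b=viewer.read_camera('scene')
b=cv2.resize(b[190:310,240:400],None,fx=2.5,fy=2.5)
a=a[150:450,200:520]
cv2.imwrite('pics/p3.png',np.hstack([a,b]))
E
```

```text
(no output)
```

View pics/p3.png

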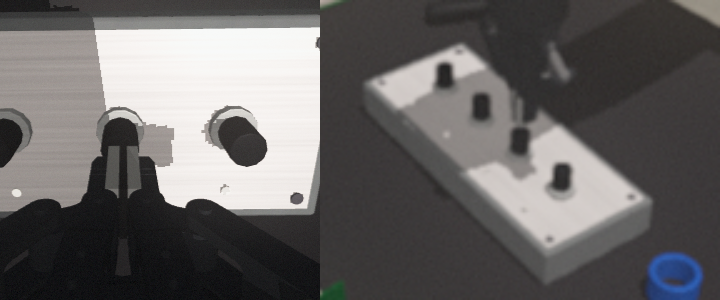

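```bash
python3 - <<'E'
from fit import *
st=get_state();s=seats([.524,-.0255,-.103])[1]
P=np.array([st['eef_pos'],[*s,.07],[*s,.059],[*s,.046],[s[0]+.01,s[1],.07]])
print(project(P,st).round(1)-[200,150],st['eef_pos'],st['joint_efforts'])
E
python3 -m handwheel '[[[0,0,0,0,0]]]'|grep contact;python3 -m handwheel '[[[0,0,0,0,0]]]'|grep contact
```

```text
[[121.4 141.2]
 [122.6 151.3]
 [122.6 141.6]
 [122.6 131.5]
 [124.9 168.4]] [0.52712991 0.00666184 0.05879713] [-1.31168857e-02 -3.02078032e+01 -2.46973783e+01 -5.18374436e-04
 -1.13841132e-02 -8.83544544e-06]
contact_force: [-0.6, -0.8, -0.0]
contact_force: [0.5, -0.1, -0.4]
```

```bash
python3 - <<'E'
from h import *
a=viewer.read_camera('wrist');b=viewer.read_camera('scene')
g=lambda i:(255*(i/255.)**.45).astype(np.uint8)
a=cv2.resize(g(a[250:340,280:360]),None,fx=5,fy=5);b=cv2.resize(g(b[215:290,290:356]),None,fx=6,fy=6)[:450,:]
cv2.imwrite('pics/p4.png',np.hstack([a,b]))
E
```

```text
(no output)
```

View pics/p4.png

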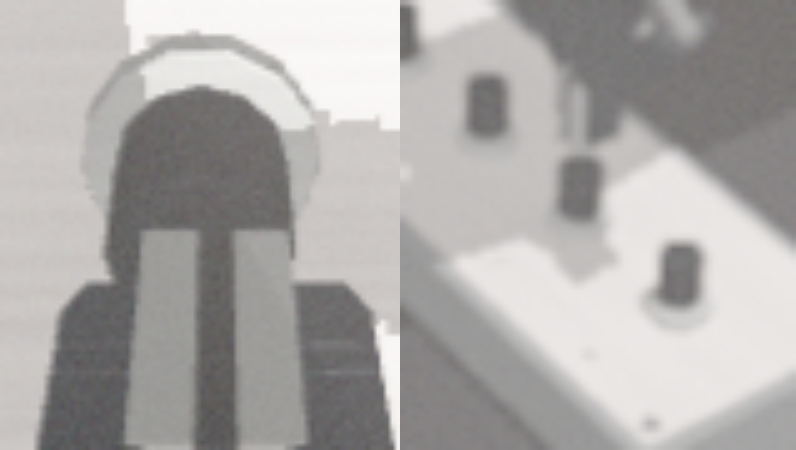

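```bash
python3 - <<'E'
from fit import *
st=get_state();Rt=R.from_quat(st['tcp_rot']).as_matrix()
def ps(P):
    p=params('scene');f=240/np.tan(np.radians(p['fov_y'])/2);M=R.from_quat(p['attitude']).as_matrix()
    q=(P-p['xyz'])@M;return np.c_[p['cx']+f*q[:,0]/-q[:,2],p['cy']-f*q[:,1]/-q[:,2]]
for x in(-.011,0,.011):
  for z in(0,-.01,-.02):
    P=(Rt@[x,0,z]+st['eef_pos'])[None];print(x,z,project(P,st).round(1)[0],ps(P).round(1)[0])
for i,s in enumerate(seats([.524,-.0255,-.103])): print(i+1,ps(np.array([[*s,.07],[*s,.046]])).round(1).tolist())
E
```

```text
-0.011 0 [321.4 309.2] [316.9 247.5]
-0.011 -0.01 [321.3 318.7] [317.  244.3]
-0.011 -0.02 [321.2 329.3] [317.1 241.2]
0 0 [321.4 291.2] [320.5 245.9]
0 -0.01 [321.3 299.9] [320.6 242.7]
0 -0.02 [321.2 309.6] [320.8 239.5]
0.011 0 [321.3 272.4] [324.1 244.2]
0.011 -0.01 [321.3 280.2] [324.2 241.1]
0.011 -0.02 [321.2 289. ] [324.4 237.9]
1 [[337.7, 257.1], [337.2, 264.6]]
2 [[320.8, 242.6], [320.6, 250.1]]
3 [[305.1, 229.1], [305.0, 236.5]]
4 [[290.4, 216.4], [290.4, 223.7]]
```

The pictures show cap 2 still fully up and the shut fingertips about 2 cm above where the TCP reading puts them: row 296 in the wrist view, (322,238) in the scene view. I'll keep going down slowly and let contact settle the real offset.

```bash
(python3 -m handwheel '[[[0,0,0,0.001,0],[0,0,0,0.001,0],[0,0,0,0.001,0],[0,0,0,0.001,0],[0,0,0,0.001,0],[0,0,0,0.001,0]]]';python3 -m handwheel '[[[0,0,0,0.001,0]]]'; python3 -m handwheel '[[[0,0,0,0.001,0]]]'; python3 -m handwheel '[[[0,0,0,0.001,0]]]';python3 -m handwheel '[[[0,0,0,0.001,0]]]';python3 -m handwheel '[[[0,0,0,0.001,0]]]') | egrep 'eef|contact'
```

```text
eef_pos: [0.5272, 0.0066, 0.0528]
contact_force: [-0.1, 0.3, 0.4]
eef_pos: [0.5273, 0.0067, 0.0519]
contact_force: [-0.7, 0.2, 0.0]
eef_pos: [0.5273, 0.0066, 0.0509]
contact_force: [0.3, -0.4, 0.4]
eef_pos: [0.5273, 0.0066, 0.0499]
contact_force: [0.5, -0.6, 0.0]
eef_pos: [0.5273, 0.0066, 0.0489]
contact_force: [0.2, -0.7, -0.6]
eef_pos: [0.5273, 0.0066, 0.0479]
contact_force: [0.6, 0.7, -0.8]
```

```bash
(python3 -m handwheel '[[[0,0,0,0.001,0]]]'; python3 -m handwheel '[[[0,0,0,0.001,0]]]'; python3 -m handwheel '[[[0,0,0,0.001,0]]]';python3 -m handwheel '[[[0,0,0,0.001,0]]]';python3 -m handwheel '[[[0,0,0,0.001,0]]]';python3 -m handwheel '[[[0,0,0,0.001,0]]]') | egrep 'eef|contact'
```

```text
eef_pos: [0.5273, 0.0067, 0.0469]
contact_force: [0.2, -0.3, -0.4]
eef_pos: [0.5273, 0.0066, 0.0459]
contact_force: [-0.5, 0.2, -0.5]
eef_pos: [0.5273, 0.0066, 0.045]
contact_force: [-0.9, 0.3, -0.2]
eef_pos: [0.5273, 0.0066, 0.044]
contact_force: [-0.1, -0.3, 0.1]
eef_pos: [0.5273, 0.0066, 0.043]
contact_force: [-0.1, -0.4, -0.1]
eef_pos: [0.5273, 0.0066, 0.042]
contact_force: [0.5, -0.5, 1.3]
```

```bash
(python3 -m handwheel '[[[0,0,0,0.001,0]]]'; python3 -m handwheel '[[[0,0,0,0.001,0]]]'; python3 -m handwheel '[[[0,0,0,0.001,0]]]';python3 -m handwheel '[[[0,0,0,0.001,0]]]') | egrep 'eef|contact'
```

```text
eef_pos: [0.5273, 0.0066, 0.0411]
contact_force: [-0.5, -0.2, 2.1]
eef_pos: [0.5273, 0.0066, 0.0402]
contact_force: [-1.7, 1.1, 1.7]
eef_pos: [0.5273, 0.0066, 0.0392]
contact_force: [-0.9, -0.0, 2.8]
eef_pos: [0.5273, 0.0066, 0.0382]
contact_force: [-1.5, 0.0, 2.6]
```

```bash
(python3 -m handwheel '[[[0,0,0,0.001,0]]]'; python3 -m handwheel '[[[0,0,0,0.0005,0]]]'; python3 -m handwheel '[[[0,0,0,0.0,0]]]') | egrep 'eef|contact'
```

```text
eef_pos: [0.5273, 0.0066, 0.0372]
contact_force: [-1.5, 0.3, 3.8]
eef_pos: [0.5273, 0.0066, 0.0367]
contact_force: [-1.9, 1.0, 4.1]
eef_pos: [0.5273, 0.0066, 0.0366]
contact_force: [-1.4, -0.0, 3.4]
```

Switch 2 is worn: the force climbed steadily to about 4 N. Next is switch 1.

```bash
(python3 -m handwheel '[[[0,0,0,-0.01,0],[0,0,0,-0.015,0],[0,0,0.033,0,0],[0,0.001,0.033,0,0],[0,0,0,0,0],[0,0,0,0.005,0],[0,0,0,0.003,0],[0,0,0,0.002,0],[0,0,0,0.001,0],[0,0,0,0.001,0],[0,0,0,0.001,0],[0,0,0,0.001,0]]]';python3 -m handwheel '[[[0,0,0,0.001,0]]]'; python3 -m handwheel '[[[0,0,0,0.001,0]]]'; python3 -m handwheel '[[[0,0,0,0.001,0]]]';python3 -m handwheel '[[[0,0,0,0.001,0]]]') | egrep 'time|eef|contact'
```

```text
time: 9.47
eef_pos: [0.5341, 0.0718, 0.0475]
contact_force: [-0.4, -0.2, 0.3]
time: 9.55
eef_pos: [0.5341, 0.072, 0.0465]
contact_force: [-0.1, -0.4, -0.3]
time: 9.63
eef_pos: [0.5341, 0.0721, 0.0455]
contact_force: [-0.4, -0.1, 0.5]
time: 9.72
eef_pos: [0.5341, 0.0722, 0.0446]
contact_force: [-0.7, -0.8, -0.4]
time: 9.8
eef_pos: [0.5341, 0.0722, 0.0436]
contact_force: [-0.4, -0.2, 0.5]
```

```bash
(python3 -m handwheel '[[[0,0,0,0.001,0]]]'; python3 -m handwheel '[[[0,0,0,0.001,0]]]'; python3 -m handwheel '[[[0,0,0,0.001,0]]]';python3 -m handwheel '[[[0,0,0,0.001,0]]]';python3 -m handwheel '[[[0,0,0,0.001,0]]]') | egrep 'eef|contact'
```

```text
eef_pos: [0.5341, 0.0723, 0.0426]
contact_force: [1.2, -0.7, 0.3]
eef_pos: [0.5341, 0.0723, 0.0416]
contact_force: [-0.3, 1.0, 2.7]
eef_pos: [0.5341, 0.0723, 0.0407]
contact_force: [-0.6, -0.7, 2.6]
eef_pos: [0.5341, 0.0723, 0.0398]
contact_force: [-0.3, -0.6, 2.5]
eef_pos: [0.5341, 0.0723, 0.0388]
contact_force: [-1.9, 0.5, 3.8]
```

```bash
(python3 -m handwheel '[[[0,0,0,0.001,0]]]'; python3 -m handwheel '[[[0,0,0,0.001,0]]]';python3 -m handwheel '[[[0,0,0,0,0]]]') | egrep 'eef|contact'
```

```text
eef_pos: [0.5341, 0.0723, 0.0378]
contact_force: [-1.7, 0.2, 3.6]
eef_pos: [0.5341, 0.0723, 0.0368]
contact_force: [-1.7, -0.7, 3.1]
eef_pos: [0.5341, 0.0723, 0.0366]
contact_force: [-1.0, -0.7, 3.9]
```

```bash
(python3 -m handwheel '[[[0,0,0,0.001,0]]]';python3 -m handwheel '[[[0,0,0,0,0]]]') | egrep 'eef|contact'
```

```text
eef_pos: [0.5341, 0.0723, 0.0359]
contact_force: [-2.3, -1.3, 7.1]
eef_pos: [0.5342, 0.0723, 0.0359]
contact_force: [-1.4, -1.0, 5.1]
```

Switch 1 is worn too: it climbed into the hard stop. Next is switch 3.

```bash
(python3 -m handwheel '[[[0,0,0,-0.01,0],[0,0,0,-0.015,0],[0,-0.001,-0.033,0,0],[0,-0.001,-0.033,0,0],[0,0,-0.033,0,0],[0,0,-0.033,0,0],[0,0,0,0.003,0],[0,0,0,0.004,0],[0,0,0,0.002,0],[0,0,0,0.001,0],[0,0,0,0.001,0],[0,0,0,0.001,0]]]';python3 -m handwheel '[[[0,0,0,0.001,0]]]'; python3 -m handwheel '[[[0,0,0,0.001,0]]]'; python3 -m handwheel '[[[0,0,0,0.001,0]]]';python3 -m handwheel '[[[0,0,0,0.001,0]]]') | egrep 'time|eef|contact'
```

```text
time: 11.63
eef_pos: [0.5206, -0.058, 0.0483]
contact_force: [-0.5, -0.2, -0.4]
time: 11.72
eef_pos: [0.5207, -0.0582, 0.0474]
contact_force: [-0.2, -0.2, -0.7]
time: 11.8
eef_pos: [0.5207, -0.0585, 0.0465]
contact_force: [-0.3, -0.1, 0.6]
time: 11.88
eef_pos: [0.5207, -0.0587, 0.0455]
contact_force: [-0.0, 0.7, -0.1]
time: 11.97
eef_pos: [0.5207, -0.0588, 0.0445]
contact_force: [-0.4, -0.4, -0.2]
```

```bash
(python3 -m handwheel '[[[0,0,0,0.001,0]]]'; python3 -m handwheel '[[[0,0,0,0.001,0]]]'; python3 -m handwheel '[[[0,0,0,0.001,0]]]';python3 -m handwheel '[[[0,0,0,0.001,0]]]';python3 -m handwheel '[[[0,0,0,0.001,0]]]') | egrep 'eef|contact'
```

```text
eef_pos: [0.5207, -0.0589, 0.0436]
contact_force: [-0.0, 1.1, 0.5]
eef_pos: [0.5207, -0.059, 0.0425]
contact_force: [-0.4, 0.7, 0.9]
eef_pos: [0.5207, -0.0591, 0.0415]
contact_force: [0.2, 0.2, 1.1]
eef_pos: [0.5207, -0.0591, 0.0406]
contact_force: [-0.3, 0.8, 2.4]
eef_pos: [0.5207, -0.0591, 0.0398]
contact_force: [-0.5, 1.1, 4.3]
```

```bash
(python3 -m handwheel '[[[0,0,0,0.001,0]]]'; python3 -m handwheel '[[[0,0,0,0.001,0]]]'; python3 -m handwheel '[[[0,0,0,0.001,0]]]') | egrep 'eef|contact'
```

```text
eef_pos: [0.5208, -0.0591, 0.039]
contact_force: [-1.1, 1.4, 4.7]
eef_pos: [0.5207, -0.0591, 0.038]
contact_force: [-1.5, 0.7, 5.1]
eef_pos: [0.5207, -0.0591, 0.037]
contact_force: [-1.5, 0.3, 4.9]
```

```bash
(python3 -m handwheel '[[[0,0,0,0.0005,0]]]'; python3 -m handwheel '[[[0,0,0,0.0005,0]]]'; python3 -m handwheel '[[[0,0,0,0.0005,0]]]'; python3 -m handwheel '[[[0,0,0,0.0005,0]]]') | egrep 'eef|contact'
```

```text
eef_pos: [0.5207, -0.0591, 0.0363]
contact_force: [-2.6, 0.7, 3.1]
eef_pos: [0.5207, -0.0591, 0.0357]
contact_force: [-1.8, 0.0, 3.1]
eef_pos: [0.5207, -0.0591, 0.035]
contact_force: [-0.1, -0.0, 3.2]
eef_pos: [0.5207, -0.0591, 0.0343]
contact_force: [-0.1, 0.4, 1.3]
```

Switch 3 breaks over, so it's the good one. I'll press on to its stop.

```bash
(python3 -m handwheel '[[[0,0,0,0.0005,0]]]'; python3 -m handwheel '[[[0,0,0,0.0005,0]]]'; python3 -m handwheel '[[[0,0,0,0.0005,0]]]'; python3 -m handwheel '[[[0,0,0,0,0]]]') | egrep 'eef|contact'
```

```text
eef_pos: [0.5207, -0.0591, 0.0337]
contact_force: [0.9, 0.2, 0.6]
eef_pos: [0.5205, -0.0591, 0.0331]
contact_force: [0.8, 0.7, 0.8]
eef_pos: [0.5205, -0.0591, 0.0328]
contact_force: [0.0, 0.4, 4.0]
eef_pos: [0.5206, -0.0591, 0.0329]
contact_force: [0.4, 0.1, 1.0]
```

Switch 3 is snapped in and at its stop. I'll lift off, check it and go to the collar.

```bash
python3 -m handwheel '[[[0,0,0,-0.01,0],[0,0,0,-0.03,0],[0,0,0,-0.04,0],[0.07,0.0022,0.0374,0,0],[0.07,0.0022,0.0374,0,0],[0.07,0.0022,0.0374,0,0],[0.07,0.0022,0.0374,0,0],[0.07,0.0022,0.0374,0,0],[0.07,0.0022,0.0374,0,0],[0.07,0.0022,0.0374,0,0],[0.07,0.0022,0.0374,0,0],[0.07,0.0022,0.0374,0,0]]]' 40 && python3 -m handwheel '[[[0.07,0.0022,0.0374,0,0],[0.07,0,0,0,0],[0.07,0,0,0,0],[0.07,0,0,0,0]]]'
python3 - <<'E'
from fit import *
st=get_state(); im=viewer.read_camera('wrist');cv2.imwrite('pics/w5.png',im)
Rt=R.from_quat(st['tcp_rot']).as_matrix()
for r in viewer.outline_of('wrist','collar')[:5]:
    m=r['mask']; (u,v),rad=cv2.minEnclosingCircle(np.argwhere(m)[:,::-1].astype(np.float32))
    w=onz('wrist',(u,v),.018,st);print(round(r['confidence'],2),(u,v),rad,im[m].mean(0).round(),w.round(4),'tool',(Rt.T@(w-st['eef_pos'])).round(4))
# fit bright ring: model annulus at top z=.028
s=viewer.read_camera('scene');b=cv2.resize(s[205:285,270:390],None,fx=3.3,fy=3.3)
cv2.imwrite('pics/p5.png',np.hstack([im[160:424,150:490],b[:264]]))
E
```

```text
time: 14.3
eef_pos: [0.5398, 0.2794, 0.1135]
tcp_rot: [0.058, 0.998, -0.0, 0.0]
contact_force: [0.3, -0.3, 1.0]
opening: 0.816
finger_force: 0.0
time: 14.63
eef_pos: [0.542, 0.3147, 0.1129]
tcp_rot: [0.058, 0.998, -0.0, -0.0]
contact_force: [-0.4, -1.0, 0.3]
opening: 0.82
finger_force: 0.0
0.89 (392.61590576171875, 100.43212127685547) 38.627891540527344 [ 30.  33. 177.] [0.4456 0.3765 0.018 ] tool [0.1028 0.0503 0.0949]
0.82 (434.9279479980469, 237.690185546875) 34.35753631591797 [ 23.  25. 152.] [0.5517 0.4051 0.018 ] tool [0.0008 0.0911 0.0949]
0.72 (325.4793701171875, 237.68556213378906) 32.782718658447266 [156. 158. 163.] [0.5416 0.3176 0.018 ] tool [0.0007 0.0029 0.0949]
0.67 (187.0524444580078, 227.6118927001953) 35.1338005065918 [111.  47.  20.] [0.5205 0.2089 0.018 ] tool [ 0.009  -0.1075  0.095 ]
```

View pics/p5.png

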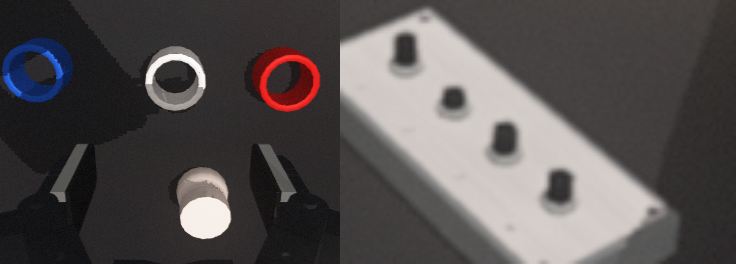

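Switch 3's cap is clearly down in the scene view, at crop (454,100), while the other three are up. The collar is right under the gripper at wrist pixel (325,238). I'll refine its centre with a silhouette fit.

```bash
cat > colfit.py <<'E'
from fit import *
def colfit(st,m,x0,z0=0.):
    m=m.astype(np.uint8);c=np.vstack(cv2.findContours(m,0,2)[0]);D=np.zeros_like(m);cv2.fillPoly(D,[cv2.convexHull(c)],1)
    B=cv2.GaussianBlur(D.astype(float),(0,0),2)
    def rn(x):
        q=np.zeros_like(m);P=np.vstack([np.c_[ring*2.4+x,np.full(40,z)] for z in(z0,z0+.028)])
        cv2.fillPoly(q,[cv2.convexHull((project(P,st)*16).astype(np.int32))],1,shift=4);return q
    x0=np.array(x0)
    r=minimize(lambda x:((cv2.GaussianBlur(rn(x).astype(float),(0,0),2)-B)**2).sum(),x0,method='Nelder-Mead',options=dict(initial_simplex=[x0,x0+[.006,0],x0+[0,.006]]))
    q=rn(r.x);return r.x,(q&D).sum()/(q|D).sum()
E
python3 - <<'E'
from colfit import *
st=get_state();viewer.read_camera('wrist');Rt=R.from_quat(st['tcp_rot']).as_matrix()
for r in viewer.outline_of('wrist','collar'):
    m=r['mask']; c=np.argwhere(m).mean(0)
    if abs(c[1]-325)<20:
        x,i=colfit(st,m,(.542,.317));print(x,i,(Rt.T@(np.r_[x,0]-st['eef_pos'])).round(4),st['eef_pos'])
# rows where the fingertips project: tool y=+-.035
for z in(0,-.01,-.02,-.03,-.04): print(z,[project((Rt@[a,-.035,z]+st['eef_pos'])[None],st).round(0)[0].tolist() for a in(-.011,0,.011)])
E
```

```text
[0.5420972  0.31716409] 0.9737564845895637 [0.0006 0.0035 0.1131] [0.54235636 0.31361556 0.11305439]
0 [[258.0, 309.0], [257.0, 291.0], [255.0, 272.0]]
-0.01 [[254.0, 319.0], [253.0, 300.0], [252.0, 280.0]]
-0.02 [[251.0, 329.0], [249.0, 310.0], [248.0, 289.0]]
-0.03 [[246.0, 341.0], [245.0, 320.0], [243.0, 299.0]]
-0.04 [[241.0, 354.0], [240.0, 333.0], [238.0, 310.0]]
```

```bash
(python3 -m handwheel '[[[0.07,0.0005,0.0035,0.03,0],[0.07,0,0,0.03,0],[0.07,0,0,0.02,0],[0.07,0,0,0.01,0],[0.07,0,0,0.005,0],[0.07,0,0,0.003,0],[0.07,0,0,0,0]]]'; python3 -m handwheel '[[[0.07,0,0,0.003,0],[0.07,0,0,0.003,0]]]'; python3 -m handwheel '[[[0.07,0,0,0.003,0],[0.07,0,0,0.003,0]]]';python3 -m handwheel '[[[0.07,0,0,0.003,0],[0.07,0,0,0.003,0]]]')|egrep 'eef|contact'
python3 - <<'E'
from h import *
print(get_state()['finger_force'])
s=viewer.read_camera('scene');w=viewer.read_camera('wrist')
b=cv2.resize(s[300:380,370:470],None,fx=3.5,fy=3.5)
cv2.imwrite('pics/p6.png',np.hstack([w[170:450,180:480],b]))
E
```

```text
eef_pos: [0.5429, 0.3185, 0.0157]
contact_force: [-0.0, 0.1, 0.4]
eef_pos: [0.5436, 0.3191, 0.0108]
contact_force: [0.3, -0.6, 0.0]
eef_pos: [0.5426, 0.3187, 0.0035]
contact_force: [0.4, -0.2, 0.4]
eef_pos: [0.5422, 0.3186, -0.0032]
contact_force: [0.4, -0.1, -0.2]
0.0
```

View pics/p6.png

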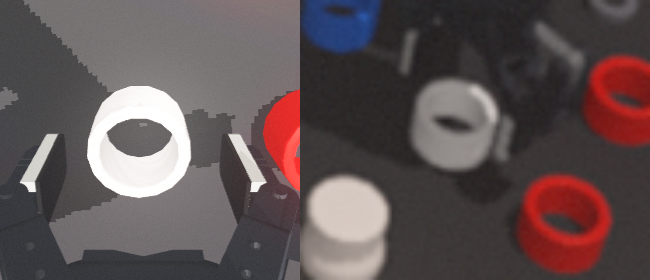

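The pads stand either side of the collar, level with its top edge: pads at crop columns 42 and 250, ring centre at (138,140). That agrees with the offset of about 24 mm, so I'll go lower and close.

```bash
(python3 -m handwheel '[[[0.07,0,0,0.004,0],[0.07,0,0,0.004,0],[0.07,0,0,0.003,0]]]'; python3 -m handwheel '[[[0.07,0,0,0.003,0],[0.07,0,0,0.003,0],[0.07,0,0,0.002,0],[0.07,0,0,0,0]]]')|egrep 'eef|contact'; python3 -m handwheel '[[[0.04,0,0,0,0],[0.04,0,0,0,0],[0.04,0,0,0,0],[0.04,0,0,0,0],[0.04,0,0,0,0],[0.04,0,0,0,0],[0.04,0,0,0,0],[0.04,0,0,0,0]]]' 30
```

```text
eef_pos: [0.542, 0.3184, -0.0145]
contact_force: [-0.2, 0.6, -0.3]
eef_pos: [0.5418, 0.3183, -0.0227]
contact_force: [0.5, -0.1, -0.3]
time: 17.32
eef_pos: [0.5426, 0.3187, -0.0216]
tcp_rot: [0.058, 0.998, 0.0, 0.0]
contact_force: [-0.2, 1.2, 2.8]
opening: 0.557
finger_force: 31.1
```

```bash
python3 -m handwheel '[[[0.04,0,0,-0.01,0],[0.04,0,0,-0.03,0],[0.04,0,0,-0.04,0],[0.04,0,0,-0.04,0],[0.04,-0.0023,-0.025,0,0],[0.04,-0.0023,-0.036,0,0],[0.04,-0.0023,-0.036,0,0],[0.04,-0.0023,-0.036,0,0],[0.04,-0.0023,-0.036,0,0],[0.04,-0.0023,-0.036,0,0],[0.04,-0.0023,-0.036,0,0],[0.04,-0.0023,-0.036,0,0]]]' 
python3 -m handwheel '[[[0.04,-0.0023,-0.036,0,0],[0.04,-0.0023,-0.036,0,0],[0.04,0,-0.028,0,0],[0.04,0,0,0,0],[0.04,0,0,0,0],[0.04,0,0,0,0],[0.04,0,0,0,0]]]' 
python3 - <<'E'
from colfit import *
st=get_state();im=viewer.read_camera('wrist');cv2.imwrite('pics/w7.png',im);Rt=R.from_quat(st['tcp_rot']).as_matrix()
e=st['eef_pos']
for r in viewer.outline_of('wrist','collar')[:3]:
    m=r['mask'];print(r['confidence'],np.argwhere(m).mean(0),m.sum(),im[m].mean(0),r['extent'])
    x,i=colfit(st,m,e[:2],e[2]+.0216);print(x,i,(Rt.T@(np.r_[x,e[2]+.0216]-e)).round(4))
for s in seats([.524,-.0255,-.103]): print(project(np.array([[*s,.07],[*s,.056]]),st).round().tolist(),(Rt.T@(np.r_[s,.04]-e)).round(4))
for r in viewer.pinpoint('wrist','seat_1'):
    px=np.array(r['xy'])*[640,480];print(round(r['confidence'],2),px.round(1),onz('wrist',px,.04,st).round(4))
E
```

```text
time: 18.32
eef_pos: [0.5273, 0.0397, 0.0982]
tcp_rot: [0.058, 0.998, 0.0, -0.0]
contact_force: [0.9, 0.6, -0.6]
opening: 0.555
finger_force: 31.2
time: 18.9
eef_pos: [0.5209, -0.0574, 0.0979]
tcp_rot: [0.058, 0.998, 0.0, -0.0]
contact_force: [-0.0, 0.2, -0.3]
opening: 0.551
finger_force: 31.2
0.71 [332.56451106 322.69950739] 9541 [119.43548894 122.3033225  127.85452259] [0.4092, 0.5538, 0.1866, 0.2698]
[ 0.52097592 -0.05664037] 0.9485336165345969 [ 0.0001  0.0008 -0.0216]
0.67 [208.41258741 634.06526807] 429 [68.84848485 33.25874126 21.92074592] [0.9791, 0.3935, 0.0194, 0.086]
[ 0.67993191 -0.16431909] 0.0 [-0.1702 -0.0878 -0.0217]
[[534.0, 268.0], [521.0, 260.0]] [0.0018 0.1311 0.058 ]
[[427.0, 269.0], [421.0, 261.0]] [0.001  0.0651 0.058 ]
[[320.0, 271.0], [320.0, 262.0]] [ 0.0002 -0.0009  0.0579]
[[214.0, 272.0], [220.0, 264.0]] [-0.0006 -0.0669  0.0579]
0.78 [317.  253.2] [ 0.5197 -0.0606  0.04  ]
0.68 [228.5 255.3] [ 0.5141 -0.1226  0.04  ]
0.58 [412.1 252.8] [0.5271 0.0057 0.04  ]
0.56 [506.4 254.5] [0.5359 0.0716 0.04  ]
```

```bash
(python3 -m handwheel '[[[0.04,0,-0.0017,0,0],[0.04,0,0,0.02,0],[0.04,0,0,0.02,0],[0.04,0,0,0.015,0],[0.04,0,0,0.008,0],[0.04,0,0,0.004,0],[0.04,0,0,0.002,0],[0.04,0,0,0.002,0],[0.04,0,0,0,0],[0.04,0,0,0,0]]]'; python3 -m handwheel '[[[0.04,0,0,0.002,0],[0.04,0,0,0.001,0],[0.04,0,0,0.001,0]]]';python3 -m handwheel '[[[0.04,0,0,0.001,0]]]';python3 -m handwheel '[[[0.04,0,0,0.001,0],[0.04,0,0,0,0]]]')|egrep 'time|eef|contact'
```

```text
time: 19.88
eef_pos: [0.5217, -0.0605, 0.0279]
contact_force: [0.5, -0.0, -0.4]
time: 20.13
eef_pos: [0.5211, -0.0603, 0.0232]
contact_force: [0.2, 0.8, -0.8]
time: 20.22
eef_pos: [0.521, -0.0603, 0.0221]
contact_force: [0.8, -0.6, -1.0]
time: 20.38
eef_pos: [0.5207, -0.0602, 0.0208]
contact_force: [-0.4, -0.0, -0.7]
```

```bash
(python3 -m handwheel '[[[0.04,0,0,0.001,0]]]';python3 -m handwheel '[[[0.04,0,0,0.001,0]]]';python3 -m handwheel '[[[0.04,0,0,0.0005,0],[0.04,0,0,0,0]]]';python3 -m handwheel '[[[0.04,0,0,0.0005,0],[0.04,0,0,0,0]]]')|egrep 'eef|contact'
```

```text
eef_pos: [0.521, -0.0603, 0.0201]
contact_force: [0.1, 0.1, 0.5]
eef_pos: [0.521, -0.0603, 0.019]
contact_force: [-0.1, -0.1, 0.5]
eef_pos: [0.521, -0.0603, 0.0185]
contact_force: [1.3, -0.9, -1.0]
eef_pos: [0.521, -0.0603, 0.0184]
contact_force: [-2.2, 0.9, 3.5]
```

Contact came at exactly the expected height, so the collar is standing on the panel. I'll release and retreat straight up.

```bash
python3 -m handwheel '[[[0.06,0,0,0,0],[0.06,0,0,0,0],[0.06,0,0,0,0],[0.06,0,0,0,0],[0.06,0,0,-0.005,0],[0.06,0,0,-0.01,0],[0.06,0,0,-0.03,0],[0.06,0,0,-0.04,0],[0.06,0,0,-0.04,0],[0.06,0,0,-0.02,0],[0.06,0,0,0,0],[0.06,0,0,0,0]]]'
python3 - <<'E'
from colfit import *
st=get_state();im=viewer.read_camera('wrist');s=viewer.read_camera('scene')
for r in viewer.outline_of('wrist','collar')[:3]:
    m=r['mask'];x,i=colfit(st,m,(.521,-.06),.04);print(r['confidence'],im[m].mean(0).round(),x,i)
b=cv2.resize(s[195:285,265:375],None,fx=3.2,fy=3.2)[:288]
cv2.imwrite('pics/p8.png',np.hstack([im[150:438,130:510],b]))
E
```

```text
time: 21.88
eef_pos: [0.5222, -0.0606, 0.1659]
tcp_rot: [0.058, 0.998, -0.001, 0.003]
contact_force: [-0.4, -0.3, 0.0]
opening: 0.704
finger_force: 0.0
0.82 [160. 162. 168.] [ 0.52125563 -0.05969767] 0.9437458636664461
0.81 [101.  45.  22.] [ 0.9303125  -0.38695313] 0.0
```

View pics/p8.png

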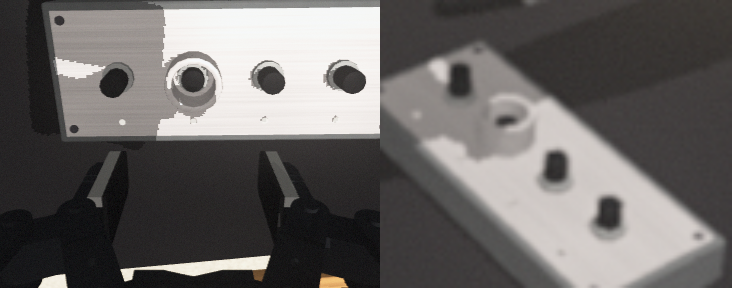

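The collar stands flat around switch 3: wrist crop (192,80), cap centred and down. The other three caps are up and nothing is touching the panel.

```bash
python3 -c "
from plant import sign_off
print(sign_off())"
```

```text
the job is handed in; nothing more can be done
None
```

Switch 3 was the good one. It is snapped in, the collar stands flat around it, and I handed the job in at about 22 s. Switches 1 and 2 tested worn; switch 4 was not pressed.

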